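# Find the ink tin that rattles and hold it out

## Task

One of the three identical closed steel tins on the printing bench has the ink mill's loose steel ball in it; the other two are empty. Lift and shake the tins, one at a time, until you have felt the ball knock in the one that rattles, standing every quiet tin back on the bench about where it stood. Finish while holding the rattling tin still and level above the middle of the open tray, its underside about 10 cm over the bench, without setting it down or letting go, and leave everything else on the bench undisturbed.

Things in the scene. Friction and masses are not known exactly. Their poses are not given: they have to be found in the camera images.
- tin_1_center (a point): One of three identical plain steel tins with closed lids that do not open: a box 140 (its own x, the long side) x 56 (y) x 46 mm high (z up), standing on the bench at the start. The point is its centre, 23 mm above the underside. An empty tin weighs 0.16 to 0.37 kg: weight is no sure guide. Any of the three may have the ball. A grip of 25 to 50 N holds it; squeezed much harder it creeps in the fingers when the ball knocks.
- tin_2_center (a point): One of three identical plain steel tins with closed lids that do not open: a box 140 (its own x, the long side) x 56 (y) x 46 mm high (z up), standing on the bench at the start. The point is its centre, 23 mm above the underside. An empty tin weighs 0.16 to 0.37 kg: weight is no sure guide. Any of the three may have the ball. A grip of 25 to 50 N holds it; squeezed much harder it creeps in the fingers when the ball knocks.
- tin_3_center (a point): One of three identical plain steel tins with closed lids that do not open: a box 140 (its own x, the long side) x 56 (y) x 46 mm high (z up), standing on the bench at the start. The point is its centre, 23 mm above the underside. An empty tin weighs 0.16 to 0.37 kg: weight is no sure guide. Any of the three may have the ball. A grip of 25 to 50 N holds it; squeezed much harder it creeps in the fingers when the ball knocks.
- lining_1: Unseen lining fixed inside tin_1; origin on its axis 4 mm above the underside, axes as the tin. If the ball (steel, 30 mm, 0.11 kg) is in this tin it rolls freely, 98 mm along x, 14 along y, 4 along z; a brisk shake along x (120 mm strokes at 0.35 m/s, short stops) makes it knock on the end walls and stay there, felt as force and as moment (about 0.05 N m either way) at the wrist. The pose does not tell where the ball is.
- lining_2: Unseen lining fixed inside tin_2; origin on its axis 4 mm above the underside, axes as the tin. If the ball (steel, 30 mm, 0.11 kg) is in this tin it rolls freely, 98 mm along x, 14 along y, 4 along z; a brisk shake along x (120 mm strokes at 0.35 m/s, short stops) makes it knock on the end walls and stay there, felt as force and as moment (about 0.05 N m either way) at the wrist. The pose does not tell where the ball is.
- lining_3: Unseen lining fixed inside tin_3; origin on its axis 4 mm above the underside, axes as the tin. If the ball (steel, 30 mm, 0.11 kg) is in this tin it rolls freely, 98 mm along x, 14 along y, 4 along z; a brisk shake along x (120 mm strokes at 0.35 m/s, short stops) makes it knock on the end walls and stay there, felt as force and as moment (about 0.05 N m either way) at the wrist. The pose does not tell where the ball is.
- tray_center (a point): Open shallow rectangular aluminium tray, fixed on the far side of the bench: 120 (x) x 160 (y) x 24 mm high, walls 4 mm. The point is the centre of its open mouth, at the height of the rim; z up.
- dauber: Bystander, leave alone: small turned wooden ink dauber, 30 mm across, 56 mm high, standing among the tins; origin at its underside.
- vial: Bystander, leave alone: small amber glass jar with black cap, 28 mm across, 58 mm high, standing among the tins; origin at its underside.
- brayer: Bystander, leave alone: ink roller, black rubber roller 48 mm across and 110 mm long, wooden handle pointing to its -x; origin on the bench under the roller.
- spatula: Bystander, leave alone: ink spatula lying on the bench, about 0.25 m long.
- ink_can: Bystander, leave alone: closed steel ink can, 84 mm across, 90 mm high; origin at its underside.
- lino_block: Bystander, leave alone: wooden printing block 100 x 75 x 22 mm lying flat; origin at its underside.
Things that resemble listed ones, but are neither listed nor needed, are in the scene too. Leave any blue or orange look-alike of the part that bears tin_2_center alone.

How it is judged:
By the outcome, as a careful person would: the job done as asked, in the order asked, and still so for the second after the job is handed in, while the arm keeps its last pose, push and grip.
It also fails if it takes over 72 s, if anything falls off the work surface, if the arm or the gripper's body presses on something with over 40 N, if the wrist force passes 120 N, or if a joint passes its speed limit or range.

## Robot

A 6-joint arm with a two-finger parallel gripper is mounted at the origin on the work surface. World frame = base frame: x ahead of the robot, y to its left, z up, the work surface at z = 0. Lengths are in m, angles in degrees, forces in N, time in s.
With the tool pointing down it reaches from about 0.35 to 0.875 m from the base axis. Payload 4.2 kg.
Tool frame: the origin (TCP) lies between the finger pads; the fingertips stand 11 mm ahead of it and the grasp point (between the pads) lies 8 mm behind it; z points along the fingers, y is the direction in which the jaws open and shut (so a half turn about z gives the same grasp; the last joint's range is limited). The gripper opens to 87 mm and grips with 3 to 60 N. Pads are 19 mm wide; open, the fingers measure 117 mm over their backs; the gripper's body (75 mm by 190 mm) begins 51 mm behind the grasp point.
Start: joints at [-54.912, 22.042, 0.453, 0, -68.411, -14.817], TCP at [0.217, -0.586, 0.234] pointing down, gripper open.
Joint ranges: [-179.83, 179.83], [-69.29, 118.12], [-61.27, 80.66], [-181.25, 117.63], [-171.15, -9.14], [-177.46, 177.46]. Speed limits (degrees/s): [159.86, 159.86, 180, 180, 180, 180].

## Interface

Orientations are given as a 3x3 rotation matrix whose columns are the frame's x, y, z axes.
In Python, from station import sense, capture, get_calibration, finish_job, search_frame, cut_out gives the robot as it stands.
- The arm moves only by the tool arm_command, never from a script. Its argument "rows" is a list of rows, each an object with "fingers": the opening in per cent of the stroke, from 0 (shut) to 100 (fully open); "travel": the shift along the tool's x, y, z in cm, a list of three; "roll": the turn about the tool's z in degrees. A call has 1 to 10 rows; each row is the pose to reach, as a shift and turn from the pose commanded when the call began, along the tool's axes at that moment; what a row does not reach only later rows make up. A row lasts 1/10 s, in which the tool goes at most 50 mm and 8.59 degrees, less where a joint would pass 70% of its speed; a pose out of reach is approached as far as the arm can. A call with a gripper value outside its range is refused whole. The fingers move at their own pace and stop on an object; the grip force is fixed at half the most. Time passes only in rows, so rows that repeat a pose let the fingers close. It gives the time, the measured TCP pose, the force and the opening at its end, in the units of the state.
- sense(): the state, without advancing time (a new reading comes with each control period).
- capture(name): name is "scene" or "side" or "wrist"; returns (picture, depth): 400x640x3 uint8, red, green, blue; 400x640 float32, m along the optical axis (not along the pixel's ray), 0 where there is no reading.
- get_calibration(name): a dict with "fov_y" (degrees; the focal length in pixels is half the picture's height over the tangent of half this angle, whatever the lens; pixels are square), "cx", "cy" (the principal point, pixels), "distortion" ([k1, k2, p1, p2, k3] as OpenCV has them; the pictures are not rectified), "origin" and "attitude" of the camera in the world; the wrist camera has in their place "mount" (4x4, takes a point from camera to tool coordinates, whose origin is the TCP and whose axes are the flange's). Camera axes: x right, y down, z forward; pixel columns grow to the right and rows downward; lengths in m; the calibration is good to about 2 mm. A picture is of the moment at which its call begins: read the wrist's pose just before it. get_calibration takes no time and is no camera call.
- finish_job(): hands the job in, once; it reports no verdict.
Trained networks look in the newest picture that a camera, given by its name, has taken for a name from the list of things; names that differ only in an ending like _2 or _b are one class to them, and where a whole thing is asked for, a point or a joint stands for the part that bears it (a point fixed in the world has none). Each returns a list of dicts, best first, with "p" (0 to 1); they miss things now and then, are a little off and sometimes report something else, mostly with a low value. They report only what shows in the picture. A call takes as long as a camera call. They do not tell look-alikes from the thing itself.
- search_frame(camera, label): "position" ([x, y, z] in m, in world coordinates, good to about 4 mm: the middle of the surface that is visible of it).
- cut_out(camera, label): "mask" (400x640 bool, what is visible of it).
The state is a dict: "time_s": time; "joints": joint angles; "joint_velocities": joint speeds; "effort": joint torques, N m; "tcp_pos": TCP position; "ee_rot": TCP orientation; "wrist_force": force on the tool from outside, world axes, zero at the start; "moment": the same for the moment, N m; "gripper_width": opening from 0.0 (shut) to 1.0 (fully open).
Only numpy, scipy, OpenCV 4.12 (cv2) and the standard library are available. Lean on these libraries where they do the work, as an engineer would, in place of code of your own. Each camera call takes 0.05 s, during which the arm holds its last target. There are 200 camera calls.

## Working session

There is one attempt and no reset: what is moved stays moved. The work goes in short steps, Python scripts to look and compute and a tool call to move; the robot and the scene stay as the last step left them, time stands still between calls to the robot, and variables do not carry over. Pictures are saved under pics/ and viewed, about 8 in all and at most 12, crops included, and the job is handed in when it is done.

Besides the shell and the picture viewer there is one more tool, called after "Request:" by a JSON object that holds its "method" and its "body". arm_command: Moves the arm, as the interface text tells. Its arguments: {"type":"object","properties":{"rows":{"type":"array","items":{"type":"object","properties":{"fingers":{"type":"number"},"travel":{"type":"array","items":{"type":"number"}},"roll":{"type":"number"}}}}},"required":["rows"]}

```bash
mkdir -p pics; ls
cat > h.py <<'E'
import numpy as np, cv2
from station import *
def K(c):
    g=get_calibration(c); f=200/np.tan(np.radians(g["fov_y"])/2)
    return np.array([[f,0,g["cx"]],[0,f,g["cy"]],[0,0,1]]),np.array(g["distortion"],float),g
def pose(c,g):
    if c!="wrist": return np.array(g["attitude"]),np.array(g["origin"])
    s=sense(); M=np.array(g["mount"]); R=np.array(s["ee_rot"])
    return R@M[:3,:3], R@M[:3,3]+np.array(s["tcp_pos"])
def cloud(c,depth,R,o):
    k,d,g=K(c); v,u=np.mgrid[0:400,0:640]
    p=cv2.undistortPoints(np.stack([u.ravel(),v.ravel()],1).astype(np.float64)[:,None],k,d)[:,0]
    z=depth.ravel()[:,None]; P=np.hstack([p*z,z])@R.T+o
    P[z[:,0]<=0]=np.nan
    return P.reshape(400,640,3)
E
cat > a.py <<'E'
from h import *
np.set_printoptions(precision=4,suppress=True)
s=sense(); print(s)
for c in ["scene","side"]:
    k,d,g=K(c); R,o=pose(c,g); im,dp=capture(c); P=cloud(c,dp,R,o); print(c,o,R[:,2])
    cv2.imwrite(f"pics/{c}0.png",im[:,:,::-1]); np.save(c+"0.npy",P)
    for l in ["tin_1_center","tray_center","dauber","vial","brayer","spatula","ink_can","lino_block"]:
        for x in search_frame(c,l): print(l,round(x["p"],2),np.round(x["position"],3))
    for x in cut_out(c,"tin_1_center"):
        m=x["mask"]; q=P[m]; q=q[~np.isnan(q[:,0])]; t=np.percentile(q[:,2],95); q=q[q[:,2]>t-.008]
        v,u=np.where(m)
        r=cv2.minAreaRect((q[:,:2]*1000).astype(np.float32)); print("tin",round(x["p"],2),u.mean(),v.mean(),"top",t,r)
print(get_calibration("wrist"))
E
python3 a.py
```

```text
pics
{'time_s': 0.0, 'joints': array([-54.912 ,  22.0925,   0.3808,  -0.0297, -68.4095, -14.8162]), 'joint_velocities': array([ 0.0583, -0.0025,  0.0053,  0.0157,  0.0882, -0.0525]), 'effort': array([ -0.0004, -39.0667,  18.7403,   4.22  ,   0.011 ,  -0.0002]), 'tcp_pos': array([ 0.2164, -0.5858,  0.2324]), 'ee_rot': array([[-0.9381, -0.3463, -0.0008],
       [-0.3463,  0.9381,  0.002 ],
       [ 0.0001,  0.0022, -1.    ]]), 'wrist_force': array([0.3092, 0.7487, 0.4919]), 'moment': array([ 0.0457, -0.006 ,  0.0557]), 'gripper_width': 0.9995568697094499}
scene [ 1.2228 -0.546   0.6682] [-0.6715  0.4885 -0.5572]
tin_1_center 0.88 [0.485 0.232 0.035]
tray_center 0.78 [0.686 0.105 0.004]
dauber 0.55 [0.47  0.109 0.025]
vial 0.44 [ 0.461 -0.107  0.034]
brayer 0.93 [ 0.614 -0.423  0.034]
brayer 0.25 [ 0.452 -0.218  0.044]
spatula 0.66 [0.374 0.476 0.005]
ink_can 0.69 [0.596 0.342 0.062]
lino_block 0.59 [ 0.454 -0.436  0.024]
tin 0.93 372.9798882681564 176.42122905027932 top 0.04888471978863558 ((465.96038818359375, 246.06671142578125), (56.21427917480469, 141.80743408203125), 89.93569946289062)
side [0.0504 0.65   0.9519] [ 0.3731 -0.5419 -0.7531]
tin_1_center 0.73 [0.451 0.255 0.048]
tray_center 0.83 [0.689 0.102 0.003]
tray_center 0.58 [0.424 0.003 0.046]
dauber 0.53 [0.46  0.118 0.022]
brayer 0.94 [ 0.59  -0.41   0.034]
spatula 0.42 [ 0.433 -0.429  0.023]
ink_can 0.77 [0.563 0.376 0.086]
lino_block 0.66 [ 0.428 -0.427  0.024]
{'fov_y': 61.609968186718596, 'cx': 322.491040089256, 'cy': 195.61161289826177, 'distortion': array([-0.0354,  0.    ,  0.    ,  0.    ,  0.    ]), 'mount': array([[-0.0005, -0.9655, -0.2604,  0.0711],
       [ 1.    , -0.0004, -0.0002,  0.0005],
       [ 0.0001, -0.2604,  0.9655, -0.1512],
       [ 0.    ,  0.    ,  0.    ,  1.    ]])}
```

View pics/scene0.png

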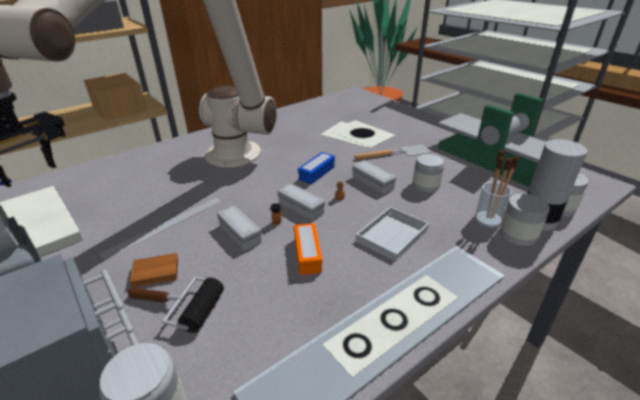

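View pics/side0.png

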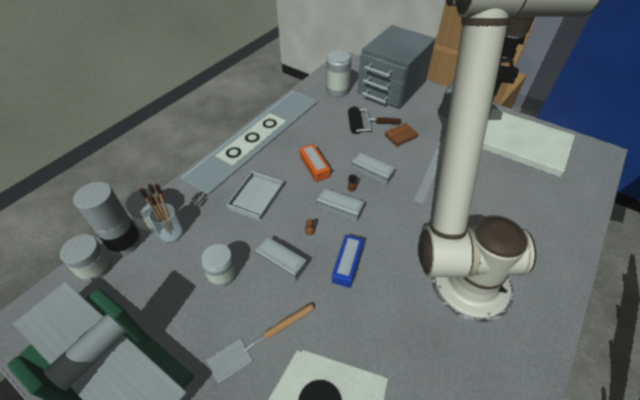

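The scene camera shows three grey tins at about (373,176), (300,202) and (239,228), and the side camera shows them at (282,256), (341,203) and (373,166). The blue (317,167) and orange (308,248) tins in the scene view are look-alikes. The tray is at (392,233), the vial at (276,214) and the dauber at (339,190).

```bash
cat > b.py <<'E'
from h import *
np.set_printoptions(precision=4,suppress=True)
S={"scene":[(373,173),(300,197),(239,223),(392,233),(276,210),(339,190),(308,240),(317,167),(428,160)],"side":[(282,252),(341,200),(373,164),(256,195),(353,182),(310,227),(314,160),(348,255),(218,250)]}
N=["tA","tB","tC","tray","vial","dauber","orange","blue","can"]
for c in S:
    P=np.load(c+"0.npy"); h=P[:,:,2]
    for n,(u,v) in zip(N,S[c]):
        if n=="tray":
            q=P[v-45:v+45,u-50:u+50].reshape(-1,3); q=q[(q[:,2]>.015)&(q[:,2]<.04)&(abs(q[:,0]-.68)<.1)&(abs(q[:,1]-.1)<.12)]
        else:
            lo,hi=(.04,.056) if n[0]=="t" or n in("orange","blue") else (.02,.12)
            m=((h>lo)&(h<hi)).astype(np.uint8); _,L=cv2.connectedComponents(m,connectivity=4)
            if L[v,u]==0: print(n,"no seed",P[v,u]); continue
            q=P[L==L[v,u]]
        r=cv2.minAreaRect((q[:,:2]*1000).astype(np.float32)); print(c,n,len(q),"h",np.median(q[:,2]),np.round(r[0],0),np.round(r[1],0),round(r[2],1), "pct",np.percentile(q[:,0],[2,98]),np.percentile(q[:,1],[2,98]))
E
python3 b.py
```

```text
scene tA 462 h 0.04701243217531942 [466. 249.] [142.  62.] 0.0 pct [0.4003 0.5334] [0.2188 0.273 ]
scene tB 597 h 0.046998711555085504 [435. -11.] [144.  57.] 9.2 pct [0.3722 0.5053] [-0.0456  0.0201]
scene tC 749 h 0.04717804608892051 [ 432. -208.] [143.  57.] 1.1 pct [0.3676 0.5014] [-0.2359 -0.1822]
scene tray 584 h 0.022023392193762592 [685. 103.] [121. 165.] 11.4 pct [0.6166 0.7573] [0.0159 0.1885]
scene vial 155 h 0.04653788909383527 [ 451. -105.] [27. 28.] 40.3 pct [0.4399 0.4646] [-0.1176 -0.0941]
scene dauber 91 h 0.038083942242109314 [467. 110.] [27. 17.] 48.0 pct [0.4562 0.4761] [0.0993 0.1209]
scene orange 899 h 0.04710224916590633 [ 611. -117.] [ 56. 143.] 60.0 pct [0.5498 0.6773] [-0.1671 -0.0711]
scene blue 402 h 0.04701066288265088 [309. 145.] [ 58. 142.] 16.9 pct [0.2728 0.3502] [0.0763 0.2093]
scene can 886 h 0.07086559612912258 [580. 363.] [83. 83.] 70.0 pct [0.5471 0.6207] [0.3235 0.3952]
side tA 896 h 0.04538581619154225 [464. 250.] [141.  57.] 1.0 pct [0.3959 0.5294] [0.2236 0.2769]
side tB 649 h 0.04552530646442632 [435.  -7.] [140.  59.] 10.6 pct [0.3676 0.4998] [-0.0403  0.0244]
side tC 514 h 0.04566799613891054 [ 431. -205.] [140.  63.] 0.2 pct [0.3628 0.497 ] [-0.2323 -0.1777]
side tray 336 h 0.021238912037104263 [685. 106.] [122. 165.] 11.7 pct [0.6133 0.7532] [0.0197 0.1916]
side vial 103 h 0.05016287069748593 [ 449. -101.] [25. 26.] 72.7 pct [0.4373 0.4603] [-0.1124 -0.0884]
side dauber 83 h 0.04079166886998653 [461. 116.] [24. 21.] 36.5 pct [0.4508 0.471 ] [0.1062 0.1258]
side orange 476 h 0.04562121658401208 [ 611. -114.] [ 57. 142.] 59.6 pct [0.5449 0.6714] [-0.1599 -0.0647]
side blue 897 h 0.04575539440252341 [307. 147.] [ 55. 142.] 17.3 pct [0.2688 0.3439] [0.0838 0.2152]
side can 1087 h 0.0866760529659284 [574. 370.] [81. 79.] 34.6 pct [0.536  0.6089] [0.3354 0.4096]
```

Request:
{"method": "arm_command", "body": {"rows": [{"fingers":100,"travel":[-3.3,2.8,0.5],"roll":2},{"fingers":100,"travel":[-6.7,5.6,1],"roll":4},{"fingers":100,"travel":[-10,8.5,2],"roll":6},{"fingers":100,"travel":[-13.3,11.3,3],"roll":8},{"fingers":100,"travel":[-16.7,14.1,4],"roll":10},{"fingers":100,"travel":[-20,16.9,5],"roll":12},{"fingers":100,"travel":[-23.3,19.7,6],"roll":14},{"fingers":100,"travel":[-26.7,22.6,7],"roll":16},{"fingers":100,"travel":[-30,25.4,8],"roll":18},{"fingers":100,"travel":[-33.3,28.2,8],"roll":19.6}]}}

```text
time_s: 2.0
tcp_pos: [0.4311, -0.2045, 0.1526]
ee_rot: [[-1.0, -0.01, -0.002], [-0.01, 1.0, 0.0], [0.002, 0.0, -1.0]]
wrist_force: [1.1, -1.0, 0.0]
gripper_width: 1.001
```

```bash
cat > w.py <<'E'
from h import *
import sys
np.set_printoptions(precision=4,suppress=True)
# usage: w.py [pic]; measures the tin top nearest below the tool, gives shift in tool axes
k,d,g=K("wrist"); R,o=pose("wrist",g); s=sense(); im,dp=capture("wrist"); P=cloud("wrist",dp,R,o)
if len(sys.argv)>1: cv2.imwrite("pics/%s.png"%sys.argv[1],im[:,:,::-1])
T=np.array(s["tcp_pos"]); E=np.array(s["ee_rot"])
print("t",s["time_s"],"tcp",T,"F",s["wrist_force"],"M",s["moment"],"w",s["gripper_width"],"xang",np.degrees(np.arctan2(E[1,0],E[0,0])))
h=P[:,:,2]; m=((h>.036)&(h<.056)).astype(np.uint8)
n,L,st,ce=cv2.connectedComponentsWithStats(m,connectivity=4)
for i in range(1,n):
    if st[i,4]<2000: continue
    q=P[L==i]; r=cv2.minAreaRect((q[:,:2]*1000).astype(np.float32)); D=np.append(np.array(r[0])/1000-T[:2],0)
    print("top",st[i,4],"h",np.median(q[:,2]),"c",np.round(r[0],1),np.round(r[1],1),round(r[2],2),"px",st[i,:4],"shift cm in tool",(E.T@D)[:2]*100)
E
python3 w.py w1
```

```text
t 2.0 tcp [ 0.4311 -0.2045  0.1526] F [ 1.1113 -1.0081  0.019 ] M [-0.0601 -0.1354 -0.0166] w 1.0009954311648006 xang -179.40529111154984
top 10383 h 0.046163140248548784 c [ 423.  -206.1] [121.8  56.2] 0.95 px [283 109  74 149] shift cm in tool [ 0.8073 -0.1485]
top 7994 h 0.04609394015773524 c [413.2 -13.3] [93.8 57. ] 9.25 px [520 115  77 115] shift cm in tool [ 1.592  19.1431]
```

Request:
{"method": "arm_command", "body": {"rows": [{"fingers":100,"travel":[0,-0.15,3],"roll":0},{"fingers":100,"travel":[0,-0.15,6.5],"roll":0},{"fingers":100,"travel":[0,-0.15,10],"roll":0},{"fingers":100,"travel":[0,-0.15,12.3],"roll":0},{"fingers":100,"travel":[0,-0.15,13.3],"roll":0},{"fingers":30,"travel":[0,-0.15,13.3],"roll":0},{"fingers":30,"travel":[0,-0.15,13.3],"roll":0},{"fingers":30,"travel":[0,-0.15,13.3],"roll":0},{"fingers":30,"travel":[0,-0.15,13.3],"roll":0},{"fingers":30,"travel":[0,-0.15,13.3],"roll":0}]}}

```text
time_s: 3.05
tcp_pos: [0.4319, -0.2078, 0.0215]
ee_rot: [[-1.0, -0.012, 0.002], [-0.012, 1.0, -0.0], [-0.002, -0.0, -1.0]]
wrist_force: [-0.7, 2.0, 3.0]
gripper_width: 0.642
```

```bash
cat > s.py <<'E'
from station import sense
import numpy as np
np.set_printoptions(precision=4,suppress=True)
s=sense(); print(s["time_s"],s["tcp_pos"],s["wrist_force"],s["moment"],s["gripper_width"],s["gripper_width"]*87)
E
python3 s.py
```

```text
3.05 [ 0.4319 -0.2078  0.0215] [-0.6657  2.0431  2.9867] [0.5493 0.173  0.0648] 0.6418813662641104 55.843678864977605
```

Request:
{"method": "arm_command", "body": {"rows": [{"fingers":30,"travel":[0,0,-1],"roll":0},{"fingers":30,"travel":[0,0,-3.5],"roll":0},{"fingers":30,"travel":[0,0,-7],"roll":0},{"fingers":30,"travel":[0,0,-10],"roll":0},{"fingers":30,"travel":[-3,0,-11],"roll":0},{"fingers":30,"travel":[-6,0,-11],"roll":0},{"fingers":30,"travel":[-6,0,-11],"roll":0},{"fingers":30,"travel":[-6,0,-11],"roll":0}]}}

```text
time_s: 3.85
tcp_pos: [0.4907, -0.2069, 0.1304]
ee_rot: [[-1.0, -0.011, -0.001], [-0.011, 1.0, 0.001], [0.001, 0.001, -1.0]]
wrist_force: [-0.9, -0.4, -1.9]
gripper_width: 0.64
```

Request:
{"method": "arm_command", "body": {"rows": [{"fingers":30,"travel":[3.5,0,0],"roll":0},{"fingers":30,"travel":[7,0,0],"roll":0},{"fingers":30,"travel":[10.5,0,0],"roll":0},{"fingers":30,"travel":[12,0,0],"roll":0},{"fingers":30,"travel":[12,0,0],"roll":0},{"fingers":30,"travel":[8.5,0,0],"roll":0},{"fingers":30,"travel":[5,0,0],"roll":0},{"fingers":30,"travel":[1.5,0,0],"roll":0},{"fingers":30,"travel":[0,0,0],"roll":0},{"fingers":30,"travel":[0,0,0],"roll":0}]}}

```text
time_s: 4.85
tcp_pos: [0.4941, -0.2072, 0.1301]
ee_rot: [[-1.0, -0.013, 0.001], [-0.013, 1.0, -0.001], [-0.001, -0.001, -1.0]]
wrist_force: [-0.5, 0.2, -2.4]
gripper_width: 0.642
```

```bash
cat > m.py <<'E'
from station import sense,capture
import numpy as np
np.set_printoptions(precision=4,suppress=True)
F=[];M=[]
for i in range(8):
    capture("wrist"); s=sense(); F.append(s["wrist_force"]); M.append(s["moment"])
F=np.array(F);M=np.array(M)
print(s["time_s"],s["tcp_pos"],"w",s["gripper_width"]*87,"\nF",F.mean(0),F.std(0),"\nM",M.mean(0),M.std(0)); print(M)
E
python3 m.py
```

```text
5.25 [ 0.4907 -0.2072  0.1308] w 55.54210540384267 
F [ 0.1411  0.083  -1.4609] [0.5236 0.4141 0.4672] 
M [-0.0162  0.0005 -0.012 ] [0.0253 0.0322 0.014 ]
[[-0.0002  0.0542 -0.0271]
 [ 0.0144 -0.009  -0.007 ]
 [-0.0472 -0.0062  0.0011]
 [-0.0639  0.0228 -0.0246]
 [ 0.0082  0.024  -0.0159]
 [-0.0149 -0.0629 -0.0018]
 [-0.0067 -0.0047 -0.0309]
 [-0.0193 -0.0139  0.0103]]
```

Request:
{"method": "arm_command", "body": {"rows": [{"fingers":30,"travel":[3.5,0,0],"roll":0},{"fingers":30,"travel":[7,0,0],"roll":0},{"fingers":30,"travel":[10.5,0,0],"roll":0},{"fingers":30,"travel":[12,0,0],"roll":0},{"fingers":30,"travel":[12,0,0],"roll":0},{"fingers":30,"travel":[12,0,0],"roll":0}]}}

```text
time_s: 5.85
tcp_pos: [0.3723, -0.2089, 0.1313]
ee_rot: [[-1.0, -0.012, 0.003], [-0.012, 1.0, -0.001], [-0.003, -0.001, -1.0]]
wrist_force: [1.5, 1.0, -2.0]
gripper_width: 0.64
```

```bash
python3 m.py
```

```text
6.25 [ 0.3716 -0.2085  0.1304] w 55.59980813030334 
F [-0.0466  0.023  -1.5625] [0.2759 0.44   0.4799] 
M [-0.0195 -0.0424 -0.0014] [0.0236 0.0206 0.0123]
[[-0.0329 -0.0515 -0.0013]
 [ 0.0138 -0.0557  0.0132]
 [-0.0141 -0.0581 -0.0125]
 [-0.0069 -0.0054 -0.0032]
 [-0.0153 -0.0179  0.003 ]
 [-0.0154 -0.0453  0.0045]
 [-0.0119 -0.0343 -0.0268]
 [-0.073  -0.0714  0.0116]]
```

Request:
{"method": "arm_command", "body": {"rows": [{"fingers":30,"travel":[-4,0,0],"roll":0},{"fingers":30,"travel":[-8,0,0],"roll":0},{"fingers":30,"travel":[-12,0,0],"roll":0},{"fingers":30,"travel":[-12,0,0],"roll":0},{"fingers":30,"travel":[-12,0,0],"roll":0},{"fingers":30,"travel":[-12,0,0],"roll":0}]}}

```text
time_s: 6.85
tcp_pos: [0.49, -0.207, 0.13]
ee_rot: [[-1.0, -0.011, -0.002], [-0.011, 1.0, 0.0], [0.002, 0.001, -1.0]]
wrist_force: [0.4, 0.3, -2.1]
gripper_width: 0.639
```

```bash
sed -i 's/range(8)/range(10)/; s/; print(M)//' m.py; python3 m.py
```

```text
7.35 [ 0.4912 -0.2072  0.1307] w 55.34757723222552 
F [-0.2173  0.0587 -2.0923] [0.6206 0.5694 0.3968] 
M [-0.0238 -0.0231 -0.0033] [0.0182 0.0298 0.0225]
```

Request:
{"method": "arm_command", "body": {"rows": [{"fingers":30,"travel":[4,0,0],"roll":0},{"fingers":30,"travel":[8,0,0],"roll":0},{"fingers":30,"travel":[12,0,0],"roll":0},{"fingers":30,"travel":[12,0,0],"roll":0},{"fingers":30,"travel":[12,0,0],"roll":0},{"fingers":30,"travel":[12,0,0],"roll":0}]}}

```text
time_s: 7.95
tcp_pos: [0.3725, -0.2088, 0.1311]
ee_rot: [[-1.0, -0.012, 0.002], [-0.012, 1.0, -0.001], [-0.002, -0.001, -1.0]]
wrist_force: [1.2, -0.2, -1.0]
gripper_width: 0.637
```

```bash
python3 m.py
```

```text
8.45 [ 0.3713 -0.2085  0.1305] w 55.68853110070274 
F [ 0.1054 -0.0259 -1.892 ] [0.4213 0.4079 0.5274] 
M [-0.0175 -0.0314  0.0044] [0.0307 0.0231 0.0297]
```

Request:
{"method": "arm_command", "body": {"rows": [{"fingers":30,"travel":[-3,0,2],"roll":0},{"fingers":30,"travel":[-6,0,5],"roll":0},{"fingers":30,"travel":[-6,0,8],"roll":0},{"fingers":30,"travel":[-6,0,10],"roll":0},{"fingers":30,"travel":[-6,0,10.7],"roll":0},{"fingers":30,"travel":[-6,0,11],"roll":0},{"fingers":30,"travel":[-6,0,11],"roll":0},{"fingers":100,"travel":[-6,0,11],"roll":0},{"fingers":100,"travel":[-6,0,11],"roll":0},{"fingers":100,"travel":[-6,0,11],"roll":0}]}}

```text
time_s: 9.45
tcp_pos: [0.4319, -0.208, 0.0211]
ee_rot: [[-1.0, -0.012, 0.002], [-0.012, 1.0, -0.0], [-0.002, -0.0, -1.0]]
wrist_force: [0.4, -0.2, 0.1]
gripper_width: 0.833
```

Request:
{"method": "arm_command", "body": {"rows": [{"fingers":100,"travel":[0,0,0],"roll":0},{"fingers":100,"travel":[0,0,-3],"roll":0},{"fingers":100,"travel":[0,0,-7],"roll":0},{"fingers":100,"travel":[0,0,-11],"roll":0},{"fingers":100,"travel":[0,4,-13],"roll":-2},{"fingers":100,"travel":[0,8,-13],"roll":-4},{"fingers":100,"travel":[0,12,-13],"roll":-6},{"fingers":100,"travel":[-0.1,16,-13],"roll":-8},{"fingers":100,"travel":[-0.1,19.8,-13],"roll":-9.4},{"fingers":100,"travel":[-0.1,19.8,-13],"roll":-9.4}]}}

```text
time_s: 10.45
tcp_pos: [0.4303, -0.0067, 0.151]
ee_rot: [[-0.984, -0.181, 0.002], [-0.181, 0.984, 0.001], [-0.002, 0.0, -1.0]]
wrist_force: [0.2, 0.2, 0.4]
gripper_width: 1.006
```

```bash
python3 w.py w2
```

```text
t 10.45 tcp [ 0.4303 -0.0067  0.151 ] F [0.1917 0.215  0.3611] M [-0.0758 -0.0281  0.0149] w 1.0055346711104387 xang -169.58852951441193
top 13883 h 0.04608996147512212 c [309.1 145.7] [ 56.5 137.1] 17.43 px [458  30 182  97] shift cm in tool [ 9.1674 17.1785]
top 12408 h 0.046101723506753484 c [ 428.8 -206.7] [135.3  57.5] 0.64 px [ 34  57  80 173] shift cm in tool [  3.7649 -19.6376]
top 10063 h 0.04613311960896027 c [424.7 -10.3] [117.3  56.1] 9.72 px [283 114  74 144] shift cm in tool [ 0.6209 -0.2486]
```

Request:
{"method": "arm_command", "body": {"rows": [{"fingers":100,"travel":[-0.4,-0.25,3],"roll":0},{"fingers":100,"travel":[-0.4,-0.25,6.5],"roll":0},{"fingers":100,"travel":[-0.4,-0.25,10],"roll":0},{"fingers":100,"travel":[-0.4,-0.25,12.2],"roll":0},{"fingers":100,"travel":[-0.4,-0.25,13.0],"roll":0},{"fingers":30,"travel":[-0.4,-0.25,13.0],"roll":0},{"fingers":30,"travel":[-0.4,-0.25,13.0],"roll":0},{"fingers":30,"travel":[-0.4,-0.25,13.0],"roll":0},{"fingers":30,"travel":[-0.4,-0.25,13.0],"roll":0},{"fingers":30,"travel":[-0.4,-0.25,13.0],"roll":0}]}}

```text
time_s: 11.5
tcp_pos: [0.4351, -0.011, 0.0215]
ee_rot: [[-0.985, -0.175, 0.003], [-0.175, 0.985, 0.001], [-0.003, 0.001, -1.0]]
wrist_force: [-1.6, 3.0, 4.4]
gripper_width: 0.643
```

Request:
{"method": "arm_command", "body": {"rows": [{"fingers":30,"travel":[0,0,-1],"roll":0},{"fingers":30,"travel":[0,0,-3.5],"roll":0},{"fingers":30,"travel":[0,0,-7],"roll":0},{"fingers":30,"travel":[0,0,-10],"roll":0},{"fingers":30,"travel":[-3,0,-11],"roll":0},{"fingers":30,"travel":[-6,0,-11],"roll":0},{"fingers":30,"travel":[-6,0,-11],"roll":0},{"fingers":30,"travel":[-6,0,-11],"roll":0}]}}

```text
time_s: 12.3
tcp_pos: [0.4924, -0.0013, 0.1301]
ee_rot: [[-0.985, -0.174, -0.002], [-0.174, 0.985, -0.0], [0.002, 0.0, -1.0]]
wrist_force: [-0.7, -0.3, -3.6]
gripper_width: 0.641
```

Request:
{"method": "arm_command", "body": {"rows": [{"fingers":30,"travel":[3.5,0,0],"roll":0},{"fingers":30,"travel":[7,0,0],"roll":0},{"fingers":30,"travel":[10.5,0,0],"roll":0},{"fingers":30,"travel":[12,0,0],"roll":0},{"fingers":30,"travel":[12,0,0],"roll":0},{"fingers":30,"travel":[8.5,0,0],"roll":0},{"fingers":30,"travel":[5,0,0],"roll":0},{"fingers":30,"travel":[1.5,0,0],"roll":0},{"fingers":30,"travel":[0,0,0],"roll":0},{"fingers":30,"travel":[0,0,0],"roll":0}]}}

```text
time_s: 13.3
tcp_pos: [0.4957, -0.0007, 0.13]
ee_rot: [[-0.985, -0.175, 0.001], [-0.175, 0.985, -0.0], [-0.0, -0.0, -1.0]]
wrist_force: [-0.2, -0.7, -3.3]
gripper_width: 0.644
```

```bash
python3 m.py
```

```text
13.8 [ 0.4931 -0.0012  0.1308] w 55.860090326960076 
F [-0.0958 -0.0651 -3.1614] [0.5029 0.4993 0.4635] 
M [-0.0294  0.0186 -0.0091] [0.0314 0.023  0.0249]
```

Request:
{"method": "arm_command", "body": {"rows": [{"fingers":30,"travel":[4,0,0],"roll":0},{"fingers":30,"travel":[8,0,0],"roll":0},{"fingers":30,"travel":[12,0,0],"roll":0},{"fingers":30,"travel":[12,0,0],"roll":0},{"fingers":30,"travel":[12,0,0],"roll":0},{"fingers":30,"travel":[12,0,0],"roll":0}]}}

```text
time_s: 14.4
tcp_pos: [0.3766, -0.0217, 0.1312]
ee_rot: [[-0.985, -0.175, 0.003], [-0.175, 0.985, 0.001], [-0.003, 0.0, -1.0]]
wrist_force: [0.3, 0.6, -3.4]
gripper_width: 0.644
```

```bash
python3 m.py
```

```text
14.9 [ 0.3753 -0.0221  0.1304] w 55.95982818731542 
F [ 0.0715 -0.0142 -3.38  ] [0.518  0.4929 0.261 ] 
M [-0.0053 -0.0103 -0.008 ] [0.0268 0.0221 0.0214]
```

Request:
{"method": "arm_command", "body": {"rows": [{"fingers":30,"travel":[-4,0,0],"roll":0},{"fingers":30,"travel":[-8,0,0],"roll":0},{"fingers":30,"travel":[-12,0,0],"roll":0},{"fingers":30,"travel":[-12,0,0],"roll":0},{"fingers":30,"travel":[-12,0,0],"roll":0},{"fingers":30,"travel":[-12,0,0],"roll":0}]}}

```text
time_s: 15.5
tcp_pos: [0.4921, -0.0014, 0.13]
ee_rot: [[-0.985, -0.175, -0.002], [-0.175, 0.985, -0.0], [0.002, 0.0, -1.0]]
wrist_force: [-0.1, 0.4, -3.5]
gripper_width: 0.639
```

```bash
python3 m.py
```

```text
16.0 [ 0.4933 -0.0011  0.1307] w 55.928940114425295 
F [-0.0953 -0.007  -3.2159] [0.3948 0.5989 0.5146] 
M [-0.0167 -0.0105  0.0024] [0.0287 0.0432 0.0269]
```

Request:
{"method": "arm_command", "body": {"rows": [{"fingers":30,"travel":[4,0,0],"roll":0},{"fingers":30,"travel":[8,0,0],"roll":0},{"fingers":30,"travel":[12,0,0],"roll":0},{"fingers":30,"travel":[12,0,0],"roll":0},{"fingers":30,"travel":[12,0,0],"roll":0},{"fingers":30,"travel":[12,0,0],"roll":0}]}}

```text
time_s: 16.6
tcp_pos: [0.3767, -0.0217, 0.1312]
ee_rot: [[-0.985, -0.175, 0.002], [-0.175, 0.985, 0.001], [-0.002, 0.0, -1.0]]
wrist_force: [0.2, 0.6, -3.2]
gripper_width: 0.641
```

```bash
python3 m.py
```

```text
17.1 [ 0.3753 -0.0221  0.1305] w 55.31415789295293 
F [ 0.1341 -0.1648 -3.2056] [0.7564 0.4578 0.5328] 
M [-0.0161  0.0014 -0.0327] [0.0244 0.0256 0.0251]
```

Request:
{"method": "arm_command", "body": {"rows": [{"fingers":30,"travel":[-3,0,2],"roll":0},{"fingers":30,"travel":[-6,0,5],"roll":0},{"fingers":30,"travel":[-6,0,8],"roll":0},{"fingers":30,"travel":[-6,0,10],"roll":0},{"fingers":30,"travel":[-6,0,10.7],"roll":0},{"fingers":30,"travel":[-6,0,11],"roll":0},{"fingers":30,"travel":[-6,0,11],"roll":0},{"fingers":100,"travel":[-6,0,11],"roll":0},{"fingers":100,"travel":[-6,0,11],"roll":0},{"fingers":100,"travel":[-6,0,11],"roll":0}]}}

```text
time_s: 18.1
tcp_pos: [0.4352, -0.0113, 0.0212]
ee_rot: [[-0.985, -0.175, 0.002], [-0.175, 0.985, 0.001], [-0.002, 0.0, -1.0]]
wrist_force: [0.1, -1.0, 0.1]
gripper_width: 0.831
```

Request:
{"method": "arm_command", "body": {"rows": [{"fingers":100,"travel":[0,0,0],"roll":0},{"fingers":100,"travel":[0,0,-4],"roll":0},{"fingers":100,"travel":[0,0,-8.5],"roll":0},{"fingers":100,"travel":[0,0,-12.5],"roll":0},{"fingers":100,"travel":[-1.2,4,-13],"roll":1.6},{"fingers":100,"travel":[-2.5,8.4,-13],"roll":3.2},{"fingers":100,"travel":[-3.7,12.6,-13],"roll":4.8},{"fingers":100,"travel":[-5,16.8,-13],"roll":6.4},{"fingers":100,"travel":[-6.2,21,-13],"roll":8},{"fingers":100,"travel":[-7.5,25.2,-13],"roll":9.6}]}}

```text
time_s: 19.1
tcp_pos: [0.4639, 0.2514, 0.1507]
ee_rot: [[-1.0, -0.007, 0.0], [-0.007, 1.0, 0.0], [-0.0, 0.0, -1.0]]
wrist_force: [0.7, -0.4, 0.6]
gripper_width: 0.992
```

```bash
python3 w.py w3
```

```text
t 19.1 tcp [0.4639 0.2514 0.1507] F [ 0.7479 -0.4139  0.5579] M [-0.0779 -0.1368 -0.0177] w 0.9920049503538858 xang -179.57064722037666
top 5111 h 0.04578974405916664 c [337.  143.2] [ 34.3 126.2] 0.3 px [ 80   0 181  53] shift cm in tool [ 12.7656 -10.7316]
top 5435 h 0.04574408546607833 c [437.5  14.6] [ 49.4 140.6] 79.36 px [  0  68  64 172] shift cm in tool [  2.8167 -23.6578]
top 10457 h 0.04615412994551227 c [456.  249.9] [121.8  56.2] 0.85 px [283 109  74 149] shift cm in tool [ 0.7866 -0.1438]
```

Request:
{"method": "arm_command", "body": {"rows": [{"fingers":100,"travel":[-0.1,-0.15,3],"roll":0},{"fingers":100,"travel":[-0.1,-0.15,6.5],"roll":0},{"fingers":100,"travel":[-0.1,-0.15,10],"roll":0},{"fingers":100,"travel":[-0.1,-0.15,12.2],"roll":0},{"fingers":100,"travel":[-0.1,-0.15,13.0],"roll":0},{"fingers":30,"travel":[-0.1,-0.15,13.0],"roll":0},{"fingers":30,"travel":[-0.1,-0.15,13.0],"roll":0},{"fingers":30,"travel":[-0.1,-0.15,13.0],"roll":0},{"fingers":30,"travel":[-0.1,-0.15,13.0],"roll":0},{"fingers":30,"travel":[-0.1,-0.15,13.0],"roll":0}]}}

```text
time_s: 20.15
tcp_pos: [0.4657, 0.2488, 0.0216]
ee_rot: [[-1.0, -0.008, 0.002], [-0.008, 1.0, 0.002], [-0.002, 0.002, -1.0]]
wrist_force: [-2.2, -0.5, 3.8]
gripper_width: 0.646
```

Request:
{"method": "arm_command", "body": {"rows": [{"fingers":30,"travel":[0,0,-1],"roll":0},{"fingers":30,"travel":[0,0,-3.5],"roll":0},{"fingers":30,"travel":[0,0,-7],"roll":0},{"fingers":30,"travel":[0,0,-10],"roll":0},{"fingers":30,"travel":[-3,0,-11],"roll":0},{"fingers":30,"travel":[-6,0,-11],"roll":0},{"fingers":30,"travel":[-6,0,-11],"roll":0},{"fingers":30,"travel":[-6,0,-11],"roll":0}]}}

```text
time_s: 20.95
tcp_pos: [0.5245, 0.2479, 0.1301]
ee_rot: [[-1.0, -0.007, -0.002], [-0.007, 1.0, -0.001], [0.002, -0.001, -1.0]]
wrist_force: [-0.3, 0.0, -2.6]
gripper_width: 0.641
```

Request:
{"method": "arm_command", "body": {"rows": [{"fingers":30,"travel":[3.5,0,0],"roll":0},{"fingers":30,"travel":[7,0,0],"roll":0},{"fingers":30,"travel":[10.5,0,0],"roll":0},{"fingers":30,"travel":[12,0,0],"roll":0},{"fingers":30,"travel":[12,0,0],"roll":0},{"fingers":30,"travel":[8.5,0,0],"roll":0},{"fingers":30,"travel":[5,0,0],"roll":0},{"fingers":30,"travel":[1.5,0,0],"roll":0},{"fingers":30,"travel":[0,0,0],"roll":0},{"fingers":30,"travel":[0,0,0],"roll":0}]}}

```text
time_s: 21.95
tcp_pos: [0.5279, 0.2486, 0.1298]
ee_rot: [[-1.0, -0.006, 0.001], [-0.006, 1.0, 0.0], [-0.001, -0.0, -1.0]]
wrist_force: [-0.4, -0.7, -2.0]
gripper_width: 0.647
```

```bash
python3 m.py
```

```text
22.45 [0.5248 0.2488 0.1309] w 55.861061644277065 
F [-0.054  -0.2558 -2.7556] [0.48   0.3762 0.5076] 
M [-0.0243 -0.0162  0.0231] [0.0352 0.0211 0.0301]
```

Request:
{"method": "arm_command", "body": {"rows": [{"fingers":30,"travel":[4,0,0],"roll":0},{"fingers":30,"travel":[8,0,0],"roll":0},{"fingers":30,"travel":[12,0,0],"roll":0},{"fingers":30,"travel":[12,0,0],"roll":0},{"fingers":30,"travel":[12,0,0],"roll":0},{"fingers":30,"travel":[12,0,0],"roll":0}]}}

```text
time_s: 23.05
tcp_pos: [0.4059, 0.2483, 0.1311]
ee_rot: [[-1.0, -0.009, 0.001], [-0.009, 1.0, 0.001], [-0.001, 0.001, -1.0]]
wrist_force: [0.1, -0.9, -2.8]
gripper_width: 0.643
```

```bash
python3 m.py
```

```text
23.55 [0.4052 0.2476 0.1304] w 55.92078565073418 
F [-0.0794 -0.0723 -2.9549] [0.3642 0.4808 0.5432] 
M [-0.0263 -0.0138  0.0005] [0.0324 0.0213 0.0246]
```

Request:
{"method": "arm_command", "body": {"rows": [{"fingers":30,"travel":[-3.5,0,0],"roll":0},{"fingers":30,"travel":[-7,0,0],"roll":0},{"fingers":30,"travel":[-10.5,0,0],"roll":0},{"fingers":30,"travel":[-12,0,0],"roll":0},{"fingers":30,"travel":[-12,0,0],"roll":0},{"fingers":30,"travel":[-8.5,0,0],"roll":0},{"fingers":30,"travel":[-5,0,0],"roll":0},{"fingers":30,"travel":[-1.5,0,0],"roll":0},{"fingers":30,"travel":[0,0,0],"roll":0},{"fingers":30,"travel":[0,0,0],"roll":0}]}}

```text
time_s: 24.55
tcp_pos: [0.4029, 0.2471, 0.1309]
ee_rot: [[-1.0, -0.011, -0.001], [-0.011, 1.0, -0.0], [0.001, -0.0, -1.0]]
wrist_force: [0.3, 0.6, -3.3]
gripper_width: 0.64
```

Request:
{"method": "arm_command", "body": {"rows": [{"fingers":30,"travel":[-3.5,0,0],"roll":0},{"fingers":30,"travel":[-7,0,0],"roll":0},{"fingers":30,"travel":[-10.5,0,0],"roll":0},{"fingers":30,"travel":[-12,0,0],"roll":0}]}}

```text
time_s: 24.95
tcp_pos: [0.5291, 0.249, 0.1305]
ee_rot: [[-1.0, -0.007, 0.003], [-0.007, 1.0, 0.001], [-0.003, 0.001, -1.0]]
wrist_force: [-0.7, 0.3, -2.8]
gripper_width: 0.642
```

```bash
sed 's/^print.*/print(s["time_s"],"F",F.mean(0),"M",M.mean(0)); print("Fx",F[:,0]); print("My",M[:,1])/' m.py > m2.py; python3 m2.py
```

```text
25.45 F [ 0.196   0.0013 -2.8911] M [-0.0166 -0.0514  0.0001]
Fx [ 2.886  -0.0759 -1.776   0.5578  0.0853  0.1302 -0.2051 -0.3876 -0.2797
  1.025 ]
My [-0.5596  0.0202  0.0194  0.0167  0.0325  0.0242 -0.0143 -0.0204  0.0002
 -0.033 ]
```

Request:
{"method": "arm_command", "body": {"rows": [{"fingers":30,"travel":[3.5,0,0],"roll":0},{"fingers":30,"travel":[7,0,0],"roll":0},{"fingers":30,"travel":[10.5,0,0],"roll":0},{"fingers":30,"travel":[12,0,0],"roll":0}]}}

```text
time_s: 25.85
tcp_pos: [0.4022, 0.2467, 0.1307]
ee_rot: [[-1.0, -0.01, -0.001], [-0.01, 1.0, -0.001], [0.001, -0.001, -1.0]]
wrist_force: [0.5, 0.0, -2.6]
gripper_width: 0.643
```

```bash
python3 m2.py
```

```text
26.35 F [-0.23   -0.0076 -2.9463] M [-0.0367  0.0241 -0.001 ]
Fx [-2.6375  0.3997  0.002  -0.2691  0.1793 -0.2542  0.1017 -0.5736  0.0823
  0.6692]
My [ 0.4779 -0.0319 -0.0693 -0.0076 -0.003  -0.0425 -0.0685 -0.0068 -0.0173
  0.0099]
```

Request:
{"method": "arm_command", "body": {"rows": [{"fingers":30,"travel":[-4,0,0],"roll":0},{"fingers":30,"travel":[-8,0,0],"roll":0},{"fingers":30,"travel":[-12,0,0],"roll":0},{"fingers":30,"travel":[-12,0,0],"roll":0},{"fingers":30,"travel":[-12,0,0],"roll":0},{"fingers":30,"travel":[-12,0,0],"roll":0},{"fingers":30,"travel":[-12,0,0],"roll":0},{"fingers":30,"travel":[-12,0,0],"roll":0},{"fingers":30,"travel":[-12,0,0],"roll":0},{"fingers":30,"travel":[-12,0,0],"roll":0}]}}

```text
time_s: 27.35
tcp_pos: [0.5248, 0.2488, 0.1308]
ee_rot: [[-1.0, -0.009, 0.0], [-0.009, 1.0, 0.0], [-0.0, 0.0, -1.0]]
wrist_force: [-0.9, 0.6, -2.6]
gripper_width: 0.642
```

```bash
sed -i 's/range(10)/range(8)/' m.py m2.py; python3 m2.py; python3 -c "
from station import sense; print(sense()['ee_rot'][:,2])"
```

```text
27.75 F [-0.1763 -0.0512 -2.9632] M [-0.0111  0.022  -0.0024]
Fx [ 0.1075 -0.7381 -0.6657  0.2789  0.2625  0.0382 -0.5713 -0.1223]
My [ 0.0232 -0.0051  0.0465  0.0227  0.035  -0.0158  0.0521  0.0173]
[-1.22125983e-04 -6.85618649e-05 -9.99999990e-01]
```

Request:
{"method": "arm_command", "body": {"rows": [{"fingers":30,"travel":[4,0,0],"roll":0},{"fingers":30,"travel":[8,0,0],"roll":0},{"fingers":30,"travel":[12,0,0],"roll":0},{"fingers":30,"travel":[12,0,0],"roll":0},{"fingers":30,"travel":[12,0,0],"roll":0},{"fingers":30,"travel":[12,0,0],"roll":0},{"fingers":30,"travel":[12,0,0],"roll":0},{"fingers":30,"travel":[12,0,0],"roll":0},{"fingers":30,"travel":[12,0,0],"roll":0},{"fingers":30,"travel":[12,0,0],"roll":0}]}}

```text
time_s: 28.75
tcp_pos: [0.4054, 0.2475, 0.1304]
ee_rot: [[-1.0, -0.008, -0.0], [-0.008, 1.0, -0.0], [0.0, -0.0, -1.0]]
wrist_force: [0.8, -0.6, -2.3]
gripper_width: 0.638
```

```bash
python3 m2.py; python3 -c "
from station import sense; print(sense()['ee_rot'][:,2])"
```

```text
29.15 F [ 0.0631 -0.1154 -2.7843] M [-0.0252 -0.0432  0.0025]
Fx [ 0.4434 -0.1674  0.1895 -0.614   0.9763 -0.2766  0.1101 -0.1563]
My [ 0.0099 -0.0746 -0.0396 -0.0329  0.0003 -0.078  -0.0606 -0.07  ]
[ 2.22863518e-06  2.52612555e-05 -1.00000000e+00]
```

Request:
{"method": "arm_command", "body": {"rows": [{"fingers":30,"travel":[-4,0,0],"roll":0},{"fingers":30,"travel":[-8,0,0],"roll":0},{"fingers":30,"travel":[-12,0,0],"roll":0},{"fingers":30,"travel":[-12,0,0],"roll":0},{"fingers":30,"travel":[-8,0,0],"roll":0},{"fingers":30,"travel":[-4,0,0],"roll":0},{"fingers":30,"travel":[0,0,0],"roll":0},{"fingers":30,"travel":[0,0,0],"roll":0}]}}

```text
time_s: 29.95
tcp_pos: [0.4, 0.2454, 0.1299]
ee_rot: [[-1.0, -0.01, -0.004], [-0.01, 1.0, -0.003], [0.004, -0.003, -1.0]]
wrist_force: [0.3, -0.2, -3.0]
gripper_width: 0.64
```

Request:
{"method": "arm_command", "body": {"rows": [{"fingers":30,"travel":[-4,0,0],"roll":0},{"fingers":30,"travel":[-8,0,0],"roll":0},{"fingers":30,"travel":[-12,0,0],"roll":0},{"fingers":30,"travel":[-12,0,0],"roll":0},{"fingers":30,"travel":[-12,0,0],"roll":0},{"fingers":30,"travel":[-12,0,0],"roll":0},{"fingers":30,"travel":[-12,0,0],"roll":0},{"fingers":30,"travel":[-12,0,0],"roll":0},{"fingers":30,"travel":[-12,0,0],"roll":0},{"fingers":30,"travel":[-12,0,0],"roll":0}]}}

```text
time_s: 30.95
tcp_pos: [0.5248, 0.2488, 0.1308]
ee_rot: [[-1.0, -0.009, 0.0], [-0.009, 1.0, 0.0], [-0.0, 0.0, -1.0]]
wrist_force: [-0.1, 0.3, -3.1]
gripper_width: 0.64
```

```bash
python3 m2.py
```

```text
31.35 F [ 0.1508  0.232  -3.145 ] M [-0.0229  0.0166 -0.0021]
Fx [-0.7372  0.3943  0.9753 -0.4238  0.2141  0.3835  0.7781 -0.3782]
My [ 0.0184  0.0408  0.0358  0.0176  0.0145  0.0253  0.0008 -0.0202]
```

Request:
{"method": "arm_command", "body": {"rows": [{"fingers":30,"travel":[4,0,0],"roll":0},{"fingers":30,"travel":[8,0,0],"roll":0},{"fingers":30,"travel":[12,0,0],"roll":0},{"fingers":30,"travel":[12,0,0],"roll":0},{"fingers":30,"travel":[12,0,0],"roll":0},{"fingers":30,"travel":[12,0,0],"roll":0},{"fingers":30,"travel":[12,0,0],"roll":0},{"fingers":30,"travel":[12,0,0],"roll":0},{"fingers":30,"travel":[12,0,0],"roll":0},{"fingers":30,"travel":[12,0,0],"roll":0}]}}

```text
time_s: 32.35
tcp_pos: [0.4054, 0.2475, 0.1304]
ee_rot: [[-1.0, -0.008, -0.0], [-0.008, 1.0, -0.0], [0.0, -0.0, -1.0]]
wrist_force: [-0.3, -0.1, -3.1]
gripper_width: 0.64
```

```bash
python3 m2.py
```

```text
32.75 F [-0.1609  0.0672 -2.7305] M [-0.0188 -0.0669  0.0033]
Fx [-0.1878  0.0611  0.5498 -0.4684 -1.0013  0.4048 -0.8438  0.1985]
My [-0.0519 -0.1134 -0.0015 -0.0217 -0.0515 -0.0893 -0.1066 -0.0993]
```

Request:
{"method": "arm_command", "body": {"rows": [{"fingers":30,"travel":[-1.5,-0.8,0],"roll":0},{"fingers":30,"travel":[-4,-2.1,0],"roll":0},{"fingers":30,"travel":[-7,-3.6,0],"roll":0},{"fingers":30,"travel":[-10,-5.2,0],"roll":0},{"fingers":30,"travel":[-13,-6.8,0],"roll":0},{"fingers":30,"travel":[-16,-8.3,0],"roll":0},{"fingers":30,"travel":[-19,-9.9,0],"roll":0},{"fingers":30,"travel":[-22,-11.5,0.2],"roll":0},{"fingers":30,"travel":[-24.5,-12.8,0.4],"roll":0},{"fingers":30,"travel":[-26,-13.6,0.6],"roll":0}]}}

```text
time_s: 33.75
tcp_pos: [0.6679, 0.1125, 0.1237]
ee_rot: [[-1.0, -0.007, -0.0], [-0.007, 1.0, -0.0], [0.0, -0.0, -1.0]]
wrist_force: [0.0, 0.7, -3.0]
gripper_width: 0.644
```

Request:
{"method": "arm_command", "body": {"rows": [{"fingers":30,"travel":[-1,-0.5,0.2],"roll":0},{"fingers":30,"travel":[-1.6,-0.8,0.3],"roll":0},{"fingers":30,"travel":[-1.8,-0.9,0.3],"roll":0},{"fingers":30,"travel":[-1.8,-0.9,0.3],"roll":0},{"fingers":30,"travel":[-1.8,-0.9,0.3],"roll":0},{"fingers":30,"travel":[-1.8,-0.9,0.3],"roll":0},{"fingers":30,"travel":[-1.8,-0.9,0.3],"roll":0},{"fingers":30,"travel":[-1.8,-0.9,0.3],"roll":0}]}}

```text
time_s: 34.55
tcp_pos: [0.6841, 0.1052, 0.1218]
ee_rot: [[-1.0, -0.009, 0.0], [-0.009, 1.0, 0.0], [-0.0, 0.0, -1.0]]
wrist_force: [-0.1, 0.2, -3.1]
gripper_width: 0.639
```

```bash
cat > f.py <<'E'
from h import *
np.set_printoptions(precision=4,suppress=True)
s=sense(); print(s["time_s"],s["tcp_pos"],s["ee_rot"][:,2],s["wrist_force"],s["gripper_width"]*87)
for c in ["scene","side"]:
    k,d,g=K(c); R,o=pose(c,g); im,dp=capture(c); P=cloud(c,dp,R,o); cv2.imwrite(f"pics/{c}1.png",im[:,:,::-1])
    q=P.reshape(-1,3); q=q[(abs(q[:,0]-.685)<.1)&(abs(q[:,1]-.105)<.08)]
    a=q[(q[:,2]>.06)&(q[:,2]<.155)]; print(c,"held z 1,99%",np.percentile(a[:,2],[.5,2,50,98]),"x",np.percentile(a[:,0],[1,99]),"y",np.percentile(a[:,1],[1,99]))
    h=P[:,:,2]; m=((h>.036)&(h<.056)).astype(np.uint8); n,L,st,ce=cv2.connectedComponentsWithStats(m,connectivity=4)
    for i in range(1,n):
        if st[i,4]>300:
            r=cv2.minAreaRect((P[L==i][:,:2]*1000).astype(np.float32))
            if min(r[1])>45 and max(r[1])<150: print("tin",np.round(r[0]),np.round(r[1]),round(r[2],1))
E
python3 f.py
```

```text
34.55 [0.6841 0.1052 0.1218] [ 0.0002  0.0001 -1.    ] [-0.1438  0.2354 -3.0775] 55.62352311224008
scene held z 1,99% [0.1025 0.1046 0.1366 0.1505] x [0.6196 0.7524] y [0.0643 0.1346]
tin [309. 144.] [ 57. 142.] 17.1
tin [435. -14.] [143.  60.] 10.2
tin [ 431. -210.] [143.  57.] 0.2
tin [ 612. -117.] [ 56. 143.] 60.0
side held z 1,99% [0.1012 0.1049 0.1436 0.1496] x [0.6121 0.7441] y [0.0688 0.1437]
tin [ 609. -113.] [ 58. 141.] 60.5
tin [ 430. -207.] [140.  59.] 1.0
tin [435. -10.] [140.  60.] 10.4
tin [307. 147.] [ 56. 142.] 17.2
```

A's two long-wait readings differ by 0.065 and 0.084 N m, which points to the ball. I'll confirm by reaching the same pose from both directions, which rules out any bias that depends on the arm's pose.

Request:
{"method": "arm_command", "body": {"rows": [{"fingers":30,"travel":[4,0,0],"roll":0},{"fingers":30,"travel":[8,0,0],"roll":0},{"fingers":30,"travel":[12,0,0],"roll":0},{"fingers":30,"travel":[12,0,0],"roll":0},{"fingers":30,"travel":[12,0,0],"roll":0},{"fingers":30,"travel":[12,0,0],"roll":0},{"fingers":30,"travel":[8,0,0],"roll":0},{"fingers":30,"travel":[4,0,0],"roll":0},{"fingers":30,"travel":[0,0,0],"roll":0},{"fingers":30,"travel":[0,0,0],"roll":0}]}}

```text
time_s: 35.65
tcp_pos: [0.6899, 0.1047, 0.1199]
ee_rot: [[-1.0, -0.007, 0.004], [-0.007, 1.0, 0.0], [-0.004, -0.0, -1.0]]
wrist_force: [-0.7, -0.1, -3.2]
gripper_width: 0.64
```

Request:
{"method": "arm_command", "body": {"rows": [{"fingers":30,"travel":[0,0,0],"roll":0},{"fingers":30,"travel":[0,0,0],"roll":0},{"fingers":30,"travel":[0,0,0],"roll":0},{"fingers":30,"travel":[0,0,0],"roll":0},{"fingers":30,"travel":[0,0,0],"roll":0},{"fingers":30,"travel":[0,0,0],"roll":0},{"fingers":30,"travel":[0,0,0],"roll":0}]}}

```text
time_s: 36.35
tcp_pos: [0.6841, 0.105, 0.1218]
ee_rot: [[-1.0, -0.008, 0.0], [-0.008, 1.0, 0.0], [-0.0, 0.0, -1.0]]
wrist_force: [-0.9, 0.1, -2.1]
gripper_width: 0.641
```

```bash
python3 m2.py
```

```text
36.75 F [ 0.3687  0.0277 -2.8178] M [-0.0348  0.0144 -0.0011]
Fx [-0.5562  0.295   0.3321  0.0261  0.0532  1.1791  1.1561  0.4645]
My [-0.0046 -0.0029 -0.011   0.0154  0.0794  0.0127 -0.0179  0.044 ]
```

Request:
{"method": "arm_command", "body": {"rows": [{"fingers":30,"travel":[-4,0,0],"roll":0},{"fingers":30,"travel":[-8,0,0],"roll":0},{"fingers":30,"travel":[-12,0,0],"roll":0},{"fingers":30,"travel":[-12,0,0],"roll":0},{"fingers":30,"travel":[-12,0,0],"roll":0},{"fingers":30,"travel":[-12,0,0],"roll":0},{"fingers":30,"travel":[-8,0,0],"roll":0},{"fingers":30,"travel":[-4,0,0],"roll":0},{"fingers":30,"travel":[0,0,0],"roll":0},{"fingers":30,"travel":[0,0,0],"roll":0}]}}

```text
time_s: 37.75
tcp_pos: [0.6763, 0.104, 0.122]
ee_rot: [[-1.0, -0.009, -0.008], [-0.009, 1.0, -0.001], [0.008, -0.001, -1.0]]
wrist_force: [0.5, -0.4, -2.6]
gripper_width: 0.642
```

Request:
{"method": "arm_command", "body": {"rows": [{"fingers":30,"travel":[0,0,0],"roll":0},{"fingers":30,"travel":[0,0,0],"roll":0},{"fingers":30,"travel":[0,0,0],"roll":0},{"fingers":30,"travel":[0,0,0],"roll":0},{"fingers":30,"travel":[0,0,0],"roll":0},{"fingers":30,"travel":[0,0,0],"roll":0},{"fingers":30,"travel":[0,0,0],"roll":0}]}}

```text
time_s: 38.45
tcp_pos: [0.6844, 0.1049, 0.1213]
ee_rot: [[-1.0, -0.008, -0.0], [-0.008, 1.0, -0.0], [0.0, -0.0, -1.0]]
wrist_force: [-0.7, 0.5, -3.2]
gripper_width: 0.645
```

```bash
python3 m2.py; python3 s.py
```

```text
38.85 F [-0.1336 -0.0342 -2.7797] M [-0.0179 -0.0388 -0.0078]
Fx [-0.9672  0.6328 -0.6633  0.6851  0.2769 -0.9973 -0.2172  0.1818]
My [-0.0509 -0.0338 -0.0153 -0.0487 -0.038  -0.0242 -0.0352 -0.0646]
38.85 [0.6843 0.1049 0.1216] [ 0.1818 -0.7366 -3.3111] [ 0.0206 -0.0646 -0.0106] 0.6423976872818719 55.88859879352285
```

Request:
{"method": "arm_command", "body": {"rows": [{"fingers":30,"travel":[5,0,0],"roll":0},{"fingers":30,"travel":[10,0,0],"roll":0},{"fingers":30,"travel":[15,0,0],"roll":0},{"fingers":30,"travel":[15,0,0],"roll":0},{"fingers":30,"travel":[10,0,0],"roll":0},{"fingers":30,"travel":[5,0,0],"roll":0},{"fingers":30,"travel":[0,0,0],"roll":0},{"fingers":30,"travel":[0,0,0],"roll":0}]}}

```text
time_s: 39.65
tcp_pos: [0.69, 0.1048, 0.1193]
ee_rot: [[-1.0, -0.007, 0.003], [-0.007, 1.0, -0.0], [-0.003, -0.0, -1.0]]
wrist_force: [-2.4, 0.8, -3.3]
gripper_width: 0.639
```

Request:
{"method": "arm_command", "body": {"rows": [{"fingers":30,"travel":[5,0,0],"roll":0},{"fingers":30,"travel":[10,0,0],"roll":0},{"fingers":30,"travel":[15,0,0],"roll":0},{"fingers":30,"travel":[15,0,0],"roll":0},{"fingers":30,"travel":[15,0,0],"roll":0},{"fingers":30,"travel":[15,0,0],"roll":0},{"fingers":30,"travel":[15,0,0],"roll":0},{"fingers":30,"travel":[15,0,0],"roll":0},{"fingers":30,"travel":[15,0,0],"roll":0},{"fingers":30,"travel":[15,0,0],"roll":0}]}}

```text
time_s: 40.65
tcp_pos: [0.5346, 0.1037, 0.1213]
ee_rot: [[-1.0, -0.008, -0.0], [-0.008, 1.0, -0.0], [0.0, -0.0, -1.0]]
wrist_force: [-0.6, -0.3, -2.1]
gripper_width: 0.64
```

```bash
sed -i 's/range(8)/range(4)/' m2.py; python3 m2.py
```

```text
40.85 F [-0.0592 -0.0452 -2.6955] M [-0.0254 -0.0564 -0.004 ]
Fx [ 0.2428 -0.616  -0.2454  0.3816]
My [-0.0381 -0.0707 -0.064  -0.053 ]
```

Request:
{"method": "arm_command", "body": {"rows": [{"fingers":30,"travel":[-5,0,0],"roll":0},{"fingers":30,"travel":[-10,0,0],"roll":0},{"fingers":30,"travel":[-15,0,0],"roll":0},{"fingers":30,"travel":[-15,0,0],"roll":0},{"fingers":30,"travel":[-15,0,0],"roll":0},{"fingers":30,"travel":[-15,0,0],"roll":0},{"fingers":30,"travel":[-15,0,0],"roll":0},{"fingers":30,"travel":[-15,0,0],"roll":0},{"fingers":30,"travel":[-15,0,0],"roll":0},{"fingers":30,"travel":[-15,0,0],"roll":0}]}}

```text
time_s: 41.85
tcp_pos: [0.684, 0.105, 0.1221]
ee_rot: [[-1.0, -0.008, 0.0], [-0.008, 1.0, 0.0], [-0.0, 0.0, -1.0]]
wrist_force: [0.5, -0.4, -4.0]
gripper_width: 0.639
```

```bash
python3 m2.py; python3 s.py
```

```text
42.05 F [-0.1081 -0.2805 -3.0051] M [-0.0213  0.039  -0.0105]
Fx [-0.0688  0.1021 -0.5523  0.0866]
My [0.0316 0.0274 0.0782 0.0188]
42.05 [0.6842 0.1049 0.1216] [ 0.0866 -0.4848 -2.7152] [-0.0043  0.0188 -0.0179] 0.6393275341975105 55.621495475183416
```

```bash
python3 -c "
from h import *
im,d=capture('scene'); cv2.imwrite('pics/end.png',im[:,:,::-1])"
```

```text
(no output)
```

View pics/end.png

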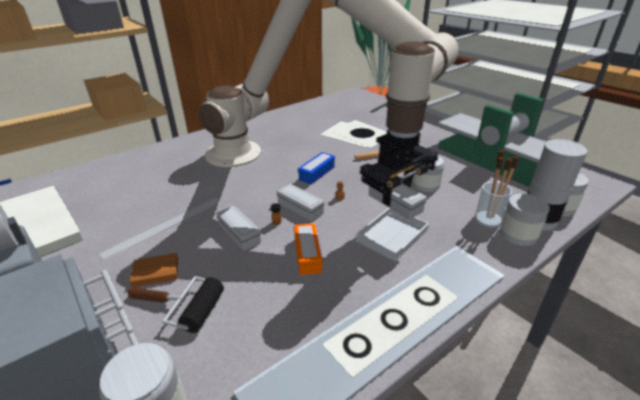

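The tin is held level over the tray at about (398,195) in the picture. The two quiet tins at (300,202) and (239,228), the vial (276,214), the dauber (339,190) and the look-alikes stand where they did at the start.

```bash
python3 -c "
from station import finish_job; print(finish_job())"
```

```text
the job is handed in; nothing more can be done
None
```

I shook all three tins and handed in the job holding the rattling one, which stood at about (0.465, 0.250) m. It is held still and level over the middle of the tray. The clock read 42 s just before a final picture.

- **Quiet tins:** the tins that stood at about (0.432, -0.207) and (0.435, -0.009) showed no steady end-to-end change in the wrist moment. I set both back, and the cameras found them within about 3 mm of where they started.
- **Rattling tin:** the moment (about world y) changed sign with the stroke direction. The difference between the two ends was 0.065, 0.084, 0.053 (same pose, reached from both sides) and 0.095 N m, against about 0.1 expected.
- **Final pose:** the TCP is at (0.684, 0.105, 0.122), against a measured tray centre of (0.685, 0.105). That puts the tin's underside about 10 cm above the bench. The last picture shows nothing else disturbed.

**Checks that disagreed:**
- The first readings on the rattling tin showed almost no difference. I think I measured too soon, before the ball had settled at an end.
- The quiet tins only had those shorter waits; one pair on the first tin differed by 0.043 N m, and the repeat gave 0.008. I ruled that tin out by its weight as well. The second is ruled out by its two small differences (0.029 and -0.012) and by the clear signal in the third.

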